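Index the carving stand on by one hole

TASK

The stone lotus base on the carving stand is ready for its next petal. Hook your fingertips under the pull ring of the spring index pin, lift the pin out of its hole, swing the index arm exactly one hole counter-clockwise seen from above (the ring moves to the robot's right), let the pin drop fully home in that hole and come away. Lift the ring by hooking only, never pinch it in the gripper, do not touch the stone, and leave the mallet, the chisel, the bottle and the statuette where they are.

Things in the scene. Friction and masses are not known exactly. Their poses are not given: they have to be found in the camera images.
- ring (a point): Centre of the opening of the pull ring: a rigid round steel ring, 54 mm inside, 6 mm bar, welded by its lowest point on top of the index pin near the outer end of the index arm. It stands square across the arm, its top leaning 30 degrees from upright towards the pivot: shut fingers pointing at the pivot, 30 to 60 degrees below level, pass in from the robot's side, tips 25 to 30 mm beyond this point.
- ring_top (a point): Middle of the highest part of the ring's bar, the part to hook under. With the pin home it is 135 mm, the ring's centre 109 mm, the weld 80 mm and the top of the plunger housing (25 mm round) 72 mm above the bench. The ring moves up with the pin and round with the arm; its lift needs under 12 N, and over 30 N between fingers and ring counts as pinching.
- pin (a joint): Lift of the spring index pin in m, a vertical 12 mm round-nosed steel pin in the housing on the arm: 0 fully home (tip 10 mm deep in a hole), 0.010 when it rides on the plate between holes, more than that when clear, 0.022 at the end of its stroke. The spring pulls it down with about 5.5 N at home, 11 N at full lift.
- turntable (a joint): Angle of index arm, face plate and stone together, in rad: 0 at the start (pin in the middle of seven holes), growing counter-clockwise seen from above; holes every 15 degrees (0.262 rad). With the pin up the arm stays where it is left (friction 0.35 N m, about 2 N at the ring). With the pin in a hole it has about 1 mm of play at the pin.
- pivot (a point): Point on the vertical pivot axis of the stand, at the top of the 210 mm face plate, 62 mm above the bench. The flat dark steel index arm (34 mm wide, top 41 mm above the bench) reaches from here towards the robot. The pin's axis is 170 mm from the pivot axis.
- next_hole (a point): Mouth of the hole the pin must drop into, in the top of the steel index segment 26 mm above the bench; 14 mm wide, 170 mm from the pivot axis, 44 mm from the present hole, towards the robot's right.
- mallet: Loose wooden mallet lying beside the stand, head 105 x 78 x 78 mm, handle 150 mm towards its -x; origin under the neck, on the bench. Leave alone.
- chisel: Loose steel stone chisel lying beside the stand, 200 mm long along its x, 12 mm thick; origin at mid-length, on the bench. Leave alone.
- bottle: Loose water bottle, 64 mm across and 200 mm high; origin under its centre. Leave alone.
- statuette: Loose pale stone seated figure, 84 mm across and 142 mm high; origin under its centre. Leave alone.
- stone (a point): Centre of the stone lotus base, half-way up: 156 mm across and 52 mm high (its top 126 mm above the bench), on a 12 mm plywood disc on the face plate, on the pivot axis; turns with the arm. Not to be touched.

How it is judged:
On the way, in this order (a step that is already met when the one before it is completed fails the run):
1. the pin is lifted clear of its first hole (value of joint pin above 0.0085 m and value of joint turntable below 0.18 rad), for 0.1 s.
2. the arm has come round to the next hole and the pin is fully home in it (value of joint turntable between 0.24 and 0.284 rad and value of joint pin below 0.002 m), for 0.2 s.
At the end, for the whole second after the job is handed in: The index arm stands one hole (15 degrees, within 1.2 degrees) counter-clockwise of where it began, at rest, with the index pin home (within 2 mm) in that hole (all of step 2 and velocity of joint turntable between -0.02 and 0.02 rad/s); the robot touches nothing.
It fails at once if the ring is pinched or wrenched (over 30 N between fingers and ring) (contact force between the fingers and pin above 30 N).
It fails at once if the arm is swung past the next hole (value of joint turntable above 0.39 rad).
It fails at once if the arm is swung the wrong way (value of joint turntable below -0.12 rad).
It fails at once if the stone is touched (contact force between any of the fingers, the arm and turntable_c0 above 1 N).
It fails at once if a bystander is moved (distance of any of mallet, chisel, bottle, statuette from where it was at the start of the episode above 0.02 m).
It also fails if it takes over 54 s, if anything falls off the work surface, if the arm or the gripper's body presses on something with over 40 N, if the wrist force passes 120 N, or if a joint passes its speed limit or range.

ROBOT

A 6-joint arm with a two-finger parallel gripper is mounted at the origin on the work surface. World frame = base frame: x ahead of the robot, y to its left, z up, the work surface at z = 0. Lengths are in m, angles in rad, forces in N, time in s.
With the tool pointing down it reaches from about 0.4 to 0.825 m from the base axis. Payload 7 kg.
Tool frame: the origin (TCP) lies between the finger pads; the fingertips stand 8 mm ahead of it and the grasp point (between the pads) lies 11 mm behind it (arm.finger_overhang is the distance from the TCP to the fingertips, in m); z points along the fingers, y is the line along which they close (so a half turn about z gives the same grasp; the last joint's range is limited). The gripper opens to 88 mm and grips with 3 to 60 N. Pads are 19 mm wide; open, the fingers measure 130 mm over their backs; the gripper's body (78 mm by 193 mm) begins 47 mm behind the grasp point.
Start: joints at [1.431, 0.359, 0.012, 0, -1.224, -0.288], TCP at [0.28, 0.614, 0.235] pointing down, gripper open.
Joint ranges: [-3.07, 3.07], [-1.43, 2.12], [-1.02, 1.25], [-3.03, 1.67], [-3.05, -0], [-3.03, 3.03]. Speed limits (rad/s): [2.39, 2.39, 3.01, 3.14, 3.14, 3.14].

INTERFACE

Orientations are given as [roll, pitch, yaw] about the fixed x, y, z axes, in that order (R = Rz(yaw) Ry(pitch) Rx(roll)).
In Python, from station import arm gives the robot as it stands.
- The arm moves only by the tool move_arm, never from a script. Its argument "rows" is text: rows parted by semicolons, each of 7 numbers parted by spaces: the turn, a rotation vector about the tool's x, y, z in degrees, then the shift along the tool's x, y, z in m, then the finger opening in m, from 0 to 0.0876. A call has 1 to 8 rows; each row shifts and turns the commanded pose from where the row before left it, along the tool's axes as they then stand; what a row does not reach is not made up. A row lasts 1/8 s, in which the tool goes at most 62.5 mm and 10.7 degrees, less where a joint would pass 70% of its speed; a pose out of reach is approached as far as the arm can. A call is refused whole if a number of a shift passes 0.0625 or a number of a turn 10.7, either way. A call with a gripper value outside its range is refused whole. The fingers move at their own pace and stop on an object; "squeeze" is the grip in N (left out, the last holds). Time passes only in rows, so rows that do not move let the fingers close. It gives the time, the measured TCP pose, the force, the opening and the grip force at its end, in the units of the state.
- arm.get_state(): the state, without advancing time (a new reading comes with each control period).
- arm.grab_frame(name): name is "side" or "top" or "wrist"; returns (picture, depth): 400x640x3 uint8, blue, green, red; 400x640 float32, m along the optical axis (not along the pixel's ray), 0 where there is no reading.
- arm.camera_model(name): a dict with "mtx" (3x3 intrinsics, pixels), "camera_from_world" (4x4, takes a point from world to camera coordinates); the wrist camera has in their place "mount" (4x4, takes a point from camera to tool coordinates, whose origin is the TCP and whose axes are the flange's). Camera axes: x right, y down, z forward; pixel columns grow to the right and rows downward; lengths in m; the calibration is good to about 2 mm. A picture is of the moment at which its call begins: read the wrist's pose just before it. camera_model takes no time and is no camera call.
- arm.job_done(): hands the job in; it is judged then, once.
The state is a dict: "t": time; "q": joint angles; "qd": joint speeds; "joint_efforts": joint torques, N m; "eef_pos": TCP position; "ee_rot": TCP orientation; "force": force on the tool from outside, world axes, zero at the start; "moment": the same for the moment, N m; "width": finger opening in m; "gripper_force": force on a finger pad.
Only numpy, scipy, OpenCV 4.12 (cv2) and the standard library are available. Lean on these libraries where they do the work, as an engineer would, in place of code of your own. Each camera call takes 0.05 s, during which the arm holds its last target. There are 200 camera calls.

## Working session

There is one attempt and no reset: what is moved stays moved. The work goes in short steps, Python scripts to look and compute and a tool call to move; the robot and the scene stay as the last step left them, time stands still between calls to the robot, and variables do not carry over. Pictures are saved under pics/ and viewed, at most 10 in all, crops included, and the job is handed in when it is done.

Besides the shell and the picture viewer there is one more tool, called after "Call:" as name(argument=value, ...) on one line, values as JSON. move_arm: Moves the arm, as the interface text tells. Its arguments: {"type":"object","properties":{"rows":{"type":"string"},"squeeze":{"type":"number"}},"required":["rows"]}

```bash
mkdir -p pics
python3 - <<'E'
from station import arm
import cv2,numpy as np
for n in("top","side"):
    p,d=arm.grab_frame(n); cv2.imwrite(f"pics/{n}0.png",p); np.save(f"pics/{n}0.npy",d)
    m=arm.camera_model(n); print(n,np.round(m["mtx"],1).tolist(),np.round(m["camera_from_world"],3).tolist())
print(arm.camera_model("wrist")); print(arm.get_state())
E
```

```text
top [[495.4, 0.0, 310.4], [0.0, 495.4, 201.9], [0.0, 0.0, 1.0]] [[0.028, -0.999, 0.02, -0.036], [-0.998, -0.029, -0.063, 0.637], [0.063, -0.018, -0.998, 1.619], [0.0, 0.0, 0.0, 1.0]]
side [[369.6, 0.0, 325.7], [0.0, 369.6, 207.3], [0.0, 0.0, 1.0]] [[0.829, -0.56, 0.013, -0.534], [-0.407, -0.618, -0.672, 0.312], [0.384, 0.552, -0.74, 0.886], [0.0, 0.0, 0.0, 1.0]]
{'mtx': array([[282.96257552,   0.        , 317.92348055],
       [  0.        , 282.96257552, 201.32352463],
       [  0.        ,   0.        ,   1.        ]]), 'mount': array([[ 6.19988970e-04, -9.63905028e-01, -2.66245587e-01,
         7.13125514e-02],
       [ 9.99998954e-01,  2.49750099e-04,  1.42444781e-03,
         5.98004515e-04],
       [-1.30653755e-03, -2.66246192e-01,  9.63904175e-01,
        -1.50626837e-01],
       [ 0.00000000e+00,  0.00000000e+00,  0.00000000e+00,
         1.00000000e+00]])}
{'t': 0.1, 'q': array([ 1.43112424e+00,  3.59312776e-01,  1.11442534e-02, -3.10152959e-04,
       -1.22403084e+00, -2.88089801e-01]), 'qd': array([ 0.00145138, -0.00177954,  0.00101241,  0.00063239, -0.00171793,
        0.00042823]), 'joint_efforts': array([-1.45410228e-03, -5.84161592e+01,  2.93751240e+01,  7.01555595e+00,
        1.01350559e-02, -4.59018577e-05]), 'eef_pos': array([0.27986972, 0.61379968, 0.23371494]), 'ee_rot': array([ 3.14016459e+00, -1.19108202e-04, -4.27867411e-01]), 'force': array([ 0.69959539, -0.04047355, -0.06814808]), 'moment': array([-0.03949319, -0.06153436,  0.0575092 ]), 'gripper_force': 0.0, 'width': 0.08751332899454053}
```

View pics/top0.png

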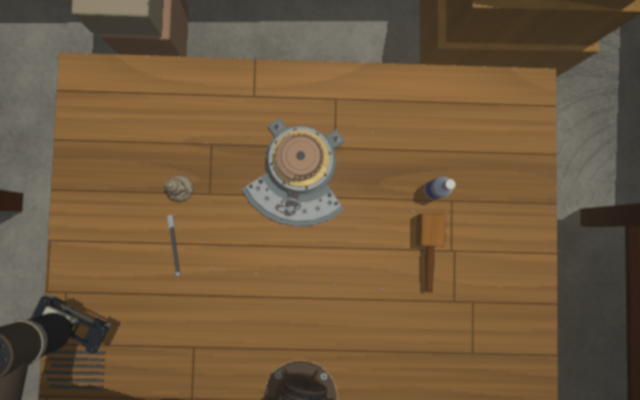

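View pics/side0.png

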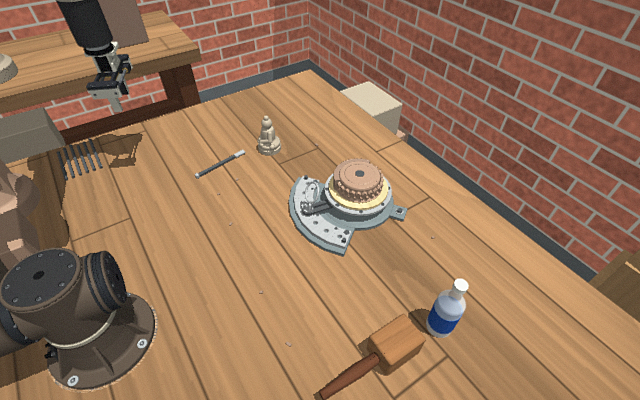

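Top view: pivot/stone at about (301,157), ring near (289,206), clear bench in front. Side view: ring near (310,200). Zooming on both.

```bash
cat > h.py <<'E'
from station import arm
import numpy as np,cv2
from scipy.spatial.transform import Rotation as R
def ray(n,u,v):
    m=arm.camera_model(n);T=m["camera_from_world"];A=T[:3,:3]
    d=A.T@np.linalg.solve(m["mtx"],[u,v,1.]);return -A.T@T[:3,3],d
def onz(n,u,v,z):
    o,d=ray(n,u,v);return o+d*(z-o[2])/d[2]
def proj(n,X):
    m=arm.camera_model(n);T=m["camera_from_world"];p=m["mtx"]@(T[:3,:3]@np.asarray(X)+T[:3,3]);return p[:2]/p[2]
E
python3 - <<'E'
from h import *
t=cv2.imread("pics/top0.png");s=cv2.imread("pics/side0.png")
a=cv2.resize(t[115:235,235:350],None,fx=4.8,fy=4.8,interpolation=cv2.INTER_CUBIC)[:576,:400]
a=cv2.resize(t[115:235,240:350],(440,480),interpolation=cv2.INTER_CUBIC)
b=cv2.resize(s[150:260,280:370],(360,440),interpolation=cv2.INTER_CUBIC)
b=cv2.copyMakeBorder(b,0,40,0,0,0);cv2.imwrite("pics/z.png",np.hstack([a,b]))
print("stone top", onz("top",300.5,156,.126),onz("side",359,173,.126))
E
```

```text
stone top [0.77334159 0.01861933 0.126     ] [0.77676372 0.02073087 0.126     ]
```

View pics/z.png

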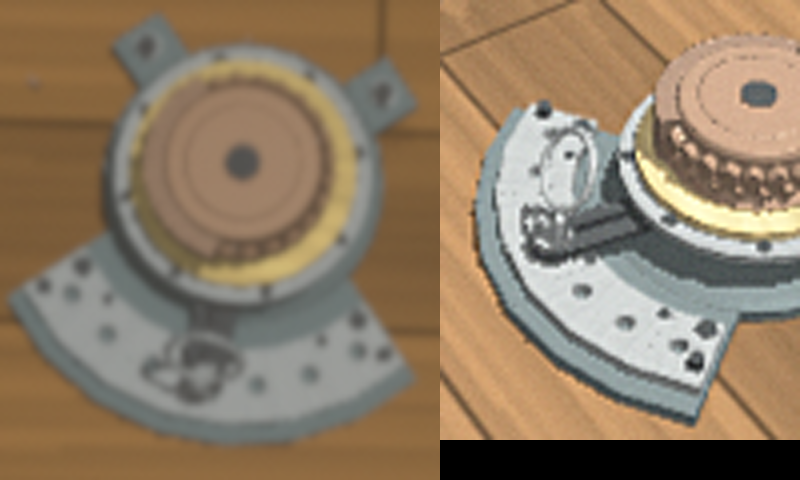

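The zoomed picture shows the holes (top crop 257,384; 310,373; 358,350; 107,333; 72,293), the stone's centre (242,161), and the ring (side crop ellipse centred about 568,168).

Run:
```python
from h import *
c=onz("top",240+242/4,115+161/4,.126)[:2]
c2=onz("side",280+(758-440)/4,150+94/4,.126)[:2]; print("pivot",c,c2)
for u,v in[(257,384),(310,373),(358,350),(107,333),(72,293)]:
    p=onz("top",240+u/4,115+v/4,.026)[:2]-c; print("hole",np.hypot(*p),np.degrees(np.arctan2(p[1],p[0])))
for u,v in[(582,290),(625,321),(680,345)]:
    p=onz("side",280+(u-440)/4,150+v/4,.026)[:2]-c2; print("hole s",np.hypot(*p),np.degrees(np.arctan2(p[1],p[0])))
r=onz("side",280+(568-440)/4,150+168/4,.109);print("ring side",r)
p=r[:2]-c;print(np.hypot(*p),np.degrees(np.arctan2(p[1],p[0])))
r=onz("top",240+195/4,115+362/4,.109);print("ring top",r)
d=np.load("pics/side0.npy"); print(np.round(d[186:200:3,304:322:2],3))
# predictions
cm=(c+c2)/2
for a in(180,185,175,165,170,160,190):
    k=np.array([np.cos(np.radians(a)),np.sin(np.radians(a))])
    X=[*(cm+k*.1555),.109]; 
    P=proj("top",X);Q=proj("side",X);print(a,np.round((P-[240,115])*4),np.round((Q-[280,150])*4+[440,0]))
```

```text
pivot [0.77569351 0.01868791] [0.77667139 0.01816556]
hole 0.1696863714171897 -174.16626349623215
hole 0.169688624818715 -159.0613216810905
hole 0.1705482252071129 -144.2126473780484
hole 0.1689042412428617 140.50959676666028
hole 0.168787918243656 125.56114469559071
hole s 0.16884341285192994 -174.2845251814148
hole s 0.16845628660750642 -159.5261869615711
hole s 0.16919092065796418 -144.11548690209602
ring side [0.62558219 0.0449214  0.109     ]
0.15238636426203558 170.08708403283094
ring top [0.61898414 0.05086047 0.109     ]
[[1.208 1.207 1.089 1.209 1.211 1.211 1.049 1.224 1.226]
 [1.199 1.091 1.198 1.195 1.197 1.199 1.217 1.048 1.219]
 [1.197 1.094 1.191 1.189 1.192 1.209 1.205 1.049 1.207]
 [1.181 1.087 1.178 1.179 1.18  1.196 1.197 1.047 1.201]
 [1.171 1.088 1.17  1.17  1.173 1.191 1.048 1.185 1.188]]
180 [237. 361.] [582. 193.]
185 [254. 361.] [593. 204.]
175 [219. 360.] [573. 181.]
165 [185. 353.] [558. 157.]
170 [202. 357.] [565. 169.]
160 [169. 347.] [554. 144.]
190 [271. 359.] [606. 215.]
```

Pivot (0.776,0.018); holes all at 0.169–0.171 m radius, 15° apart, so the arm now points at 170.7° and the next hole is at 185.7°. The ring pixels agree. Moving to a stand-off, closing the fingers.

Call:
move_arm(rows="0 0 0 0.0235 0.026 -0.001 0;0 0 0 0.0235 0.026 -0.001 0;0 0 0 0.0235 0.026 -0.001 0;0 0 0 0.0235 0.026 -0.001 0;0 0 0 0.0235 0.026 -0.001 0;0 0 0 0.0235 0.026 -0.001 0;0 0 0 0.0235 0.026 -0.001 0;0 0 0 0.0235 0.026 -0.001 0", squeeze=15)

```text
t: 1.1
eef_pos: [0.3649, 0.3456, 0.2424]
ee_rot: [3.141, 0.0, -0.428]
force: [-0.2, -0.5, 0.1]
width: 0.013
gripper_force: 0.0
```

Call:
move_arm(rows="0 0 0 0.0235 0.026 -0.001 0;0 0 0 0.0235 0.026 -0.001 0;0 0 0 0.0235 0.026 -0.001 0;0 0 0 0.0235 0.026 -0.001 0;0 0 0 0.0235 0.026 -0.001 0;0 0 0 0.0235 0.026 -0.001 0;0 0 0 0.0235 0.026 -0.001 0;0 0 0 0.0235 0.026 -0.001 0")

```text
t: 2.1
eef_pos: [0.4495, 0.0784, 0.2505]
ee_rot: [3.141, 0.0, -0.428]
force: [0.5, 0.5, 0.2]
width: 0.0005
gripper_force: 0.0
```

Call:
move_arm(rows="0 0 -7.6 0 0 0 0;0 0 -7.6 0 0 0 0;0 10 0 0 0 0 0;0 10 0 0 0 0 0;0 10 0 0 0 0 0;0 10 0 0 0 0 0;0 10 0 0 0 0 0;0 0 0 0 0 0 0")

```text
t: 3.1
eef_pos: [0.4798, 0.1011, 0.3309]
ee_rot: [3.104, -0.748, -0.162]
force: [-0.3, -0.8, -1.3]
width: 0.0002
gripper_force: 0.0
```

Run:
```python
from h import *
s=arm.get_state();p,d=arm.grab_frame("wrist");cv2.imwrite("pics/w0.png",p)
print(s["t"],s["q"].round(3),s["eef_pos"].round(4),R.from_euler("xyz",s["ee_rot"]).as_matrix().round(3).tolist(),s["width"],s["force"].round(2))
```

```text
3.1 [ 0.971 -0.343 -1.015  0.99  -0.856 -0.241] [0.4798 0.1011 0.3309] [[0.724, -0.186, 0.665], [-0.118, -0.982, -0.147], [0.68, 0.028, -0.733]] 0.0001872539958311263 [-0.3  -0.8  -1.29]
```

View pics/w0.png

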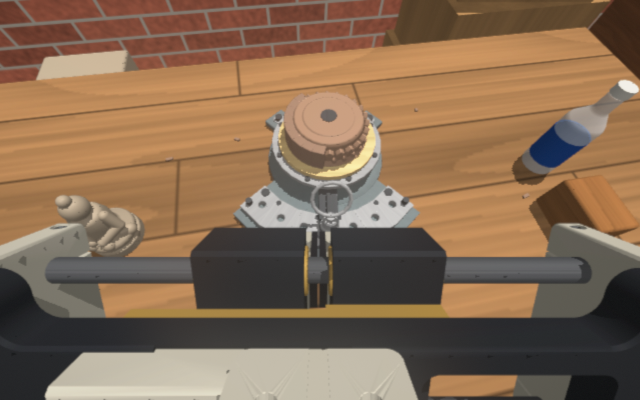

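The closed fingertips are narrow (~12 mm wide at (318,240–300)); the ring stands at (332,200) facing the tool. Joint 3 is at its limit because the tool is too close to the base, so I move outwards.

Call:
move_arm(rows="0 0 0 -0.008 0.005 0.028 0;0 0 0 -0.008 0.005 0.028 0;0 0 0 -0.008 0.005 0.028 0;0 0 0 -0.008 0.005 0.028 0;0 0 0 -0.008 0.005 0.028 0;0 0 0 0 0 0 0")

```text
t: 3.9
eef_pos: [0.562, 0.0753, 0.2523]
ee_rot: [3.076, -0.664, -0.169]
force: [-0.3, -0.0, 0.3]
width: 0.0003
gripper_force: 0.0
```

```bash
cat >> h.py <<'E'
C=np.array([.7762,.0184])
def tgt(th,down,ahead,dz=0):  # th: arm angle deg; tip 'ahead' of ring centre along the tool axis
    a=np.radians(170.7+th);k=np.array([np.cos(a),np.sin(a),0]);e=np.radians(down)
    z=-k*np.cos(e)-np.array([0,0,np.sin(e)]);y=np.cross(z,[0,0,1]);y/=np.linalg.norm(y);x=np.cross(y,z)
    rc=np.array([*(C+.155*k[:2]),.109+dz]);return rc+z*(ahead-.008),np.c_[x,y,z]
def delta(p,M):
    s=arm.get_state();M0=R.from_euler("xyz",s["ee_rot"]).as_matrix()
    print("t",round(s["t"],2),"q",s["q"].round(2),"p",s["eef_pos"].round(4),"F",s["force"].round(1))
    print("tgt",p.round(4),"turn",np.degrees(R.from_matrix(M0.T@M).as_rotvec()).round(1),"shift",(M0.T@(p-s["eef_pos"])).round(4))
    print("shift in tgt axes",(M.T@(p-s["eef_pos"])).round(4))
E
python3 -c "
from h import *
delta(*tgt(0,45,-.08));delta(*tgt(0,50,-.08))"
```

```text
t 3.9 q [ 0.55 -0.11 -1.02  1.25 -0.5  -0.26] p [0.562  0.0753 0.2523] F [-0.3 -0.   0.3]
tgt [0.5618 0.0535 0.1712] turn [ 4.   7.  -0.1] shift [-0.0472  0.0171  0.0673]
shift in tgt axes [-0.055   0.0215  0.0597]
t 3.9 q [ 0.55 -0.11 -1.02  1.25 -0.5  -0.26] p [0.562  0.0753 0.2523] F [-0.3 -0.   0.3]
tgt [0.5674 0.0526 0.1764] turn [ 4.   2.  -0.2] shift [-0.0396  0.0171  0.0667]
shift in tgt axes [-0.0419  0.0215  0.0639]
```

```bash
python3 -c "
from h import *
delta(*tgt(0,54,-.07))"
```

```text
t 3.9 q [ 0.55 -0.11 -1.02  1.25 -0.5  -0.26] p [0.562  0.0753 0.2523] F [-0.3 -0.   0.3]
tgt [0.578  0.0509 0.1721] turn [ 4.  -2.  -0.4] shift [-0.0338  0.0163  0.0767]
shift in tgt axes [-0.0312  0.0215  0.0765]
```

Call:
move_arm(rows="1 -0.5 0 -0.0085 0.004 0.019 0;1 -0.5 0 -0.0085 0.004 0.019 0;1 -0.5 0 -0.0085 0.004 0.019 0;1 -0.5 -0.4 -0.0085 0.004 0.019 0;0 0 0 0 0 0 0")

```text
t: 4.53
eef_pos: [0.5979, 0.0622, 0.1997]
ee_rot: [3.131, -0.592, -0.164]
force: [0.0, -1.0, -0.6]
width: 0.0003
gripper_force: 0.0
```

```bash
python3 -c "
from h import *
delta(*tgt(0,54,-.05))
p,d=arm.grab_frame('wrist');cv2.imwrite('pics/w1.png',p)"
```

```text
t 4.53 q [ 0.26  0.   -1.02  1.54 -0.24 -0.33] p [0.5979 0.0622 0.1997] F [ 0.  -1.  -0.6]
tgt [0.5896 0.049  0.1559] turn [ 0.7  2.1 -0.1] shift [-0.0295  0.014   0.0331]
shift in tgt axes [-0.0307  0.0144  0.0318]
```

View pics/w1.png

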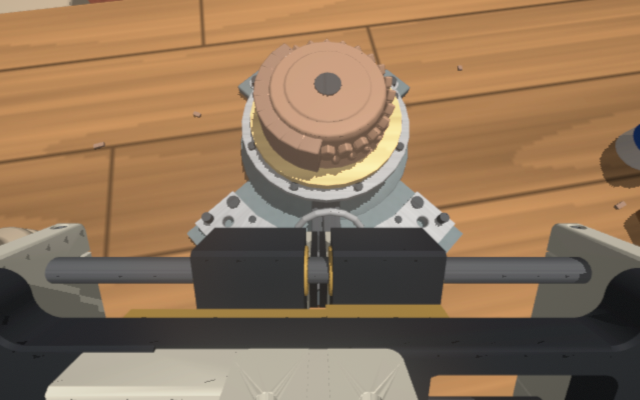

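Joint 3 stays at its limit. I fit a simple kinematic model from the states seen so far, to plan a reachable configuration.

```bash
cat > kin.py <<'E'
import numpy as np
from scipy.spatial.transform import Rotation as R
from scipy.optimize import least_squares
lo=np.array([-3.07,-1.43,-1.02,-3.03,-3.05,-3.03]);hi=np.array([3.07,2.12,1.25,1.67,0,3.03])
ry=lambda a:R.from_euler("y",a).as_matrix();rx=lambda a:R.from_euler("x",a).as_matrix();rz=lambda a:R.from_euler("z",a).as_matrix()
def fk(q,k,s=(1,1)):
    r0,h,a2,e,a3,L=k
    A=rz(q[0])@ry(q[1]);p=rz(q[0])@[r0,0,h]+A@[0,0,a2]
    B=A@ry(-q[2]);p=p+B@[a3,0,e]
    D=B@rx(s[0]*q[3])@ry(-q[4])@rx(s[1]*q[5]);p=p+D@[L,0,0]
    return p,D
S=[([1.43112424,3.59312776e-01,1.11442534e-02,-3.1e-4,-1.22403084,-.28808980],[.27986972,.61379968,.23371494],[3.14016459,-1.2e-4,-.427867]),
([.971,-.343,-1.015,.99,-.856,-.241],[.4798,.1011,.3309],[3.104,-.748,-.162]),
([.55,-.11,-1.02,1.25,-.5,-.26],[.562,.0753,.2523],[3.076,-.664,-.169]),
([.26,0,-1.02,1.54,-.24,-.33],[.5979,.0622,.1997],[3.131,-.592,-.164])]
def fit(s):
    f=lambda k:np.concatenate([fk(q,k,s)[0]-p for q,p,_ in S])
    return least_squares(f,[0,.4,.4,0,.4,.2])
E
python3 - <<'E'
from kin import *
for s in [(1,1),(1,-1),(-1,1),(-1,-1)]:
    r=fit(s);print(s,r.x.round(3),np.sqrt(np.mean(r.fun**2)).round(4))
    for q,p,e in S:
        D=fk(q,r.x,s)[1];M=R.from_euler("xyz",e).as_matrix();print("  z",np.abs(D[:,0]-M[:,2]).max().round(3),end=" ")
        print((D.T@M).round(2).tolist())
E
```

```text
(1, 1) [ 0.671 -1.207  0.502  0.442 -0.385 -0.488] 0.0714
  z 0.001 [[0.0, -0.0, 1.0], [-0.84, 0.55, 0.0], [-0.55, -0.84, 0.0]]
  z 1.042 [[-0.84, -0.51, 0.2], [0.12, -0.53, -0.84], [0.53, -0.68, 0.51]]
  z 0.775 [[-0.47, -0.66, 0.59], [0.46, -0.75, -0.47], [0.75, 0.05, 0.66]]
  z 0.46 [[-0.17, -0.43, 0.89], [0.77, -0.62, -0.16], [0.62, 0.65, 0.43]]
(1, -1) [ 0.671 -1.207  0.502  0.442 -0.385 -0.488] 0.0714
  z 0.001 [[0.0, -0.0, 1.0], [-1.0, 0.0, 0.0], [-0.0, -1.0, -0.0]]
  z 1.042 [[-0.84, -0.51, 0.2], [0.35, -0.79, -0.51], [0.42, -0.35, 0.84]]
  z 0.775 [[-0.47, -0.66, 0.59], [0.77, -0.63, -0.08], [0.42, 0.42, 0.81]]
  z 0.46 [[-0.17, -0.43, 0.89], [0.99, -0.09, 0.14], [0.02, 0.9, 0.44]]
(-1, 1) [0.166 0.334 0.555 0.017 0.297 0.52 ] 0.057
  z 0.0 [[-0.0, -0.0, 1.0], [-0.84, 0.54, -0.0], [-0.54, -0.84, -0.0]]
  z 0.001 [[0.0, -0.0, 1.0], [-0.89, 0.46, 0.0], [-0.46, -0.89, -0.0]]
  z 0.001 [[0.0, 0.0, 1.0], [-0.87, 0.5, -0.0], [-0.5, -0.87, 0.0]]
  z 0.002 [[-0.0, -0.0, 1.0], [-0.79, 0.61, -0.0], [-0.61, -0.79, -0.0]]
(-1, -1) [0.166 0.334 0.555 0.017 0.297 0.52 ] 0.057
  z 0.0 [[-0.0, -0.0, 1.0], [-1.0, -0.0, -0.0], [0.0, -1.0, -0.0]]
  z 0.001 [[0.0, -0.0, 1.0], [-1.0, 0.0, 0.0], [-0.0, -1.0, -0.0]]
  z 0.001 [[0.0, 0.0, 1.0], [-1.0, -0.0, 0.0], [0.0, -1.0, 0.0]]
  z 0.002 [[-0.0, -0.0, 1.0], [-1.0, -0.0, -0.0], [0.0, -1.0, -0.0]]
```

```bash
cat >> kin.py <<'E'
def fk(q,k,s=(-1,-1)):
    r0,h,a2,e,a3,L,w=k
    A=rz(q[0])@ry(q[1]);p=rz(q[0])@[r0,0,h]+A@[0,0,a2]
    B=A@ry(-q[2]);p=p+B@[a3,0,e]
    G=B@rx(-q[3])@ry(-q[4]);D=G@rx(-q[5]);p=p+G@[L,0,w]
    return p,D@np.array([[0,0,1],[-1,0,0],[0,-1,0.]])
def fit():
    f=lambda k:np.concatenate([fk(q,k)[0]-p for q,p,_ in S])
    return least_squares(f,[0,.4,.4,0,.4,.2,0])
E
python3 - <<'E'
from kin import *
r=fit();print(r.x.round(4),r.fun.round(4)); print(np.linalg.svd(r.jac)[1].round(3))
E
```

```text
[0.1091 0.3607 0.5784 0.0332 0.2908 0.5895 0.0487] [-0.1902  0.0251  0.0109  0.0046 -0.0048 -0.0214  0.0024  0.0037  0.0008
 -0.0011  0.0006  0.0097]
[3.86  3.116 1.651 0.586 0.456 0.273 0.188]
```

```bash
cat >> kin.py <<'E'
def fk(q,k):
    r0,h,a2,e,a3,L,w,ly,m=k
    A=rz(q[0])@ry(q[1]);p=rz(q[0])@[r0,0,h]+A@[0,0,a2]
    B=A@ry(-q[2]);p=p+B@[a3,ly,e]
    G=B@rx(-q[3])@ry(-q[4]);D=G@rx(-q[5]);p=p+G@[L,m,w]
    return p,D@np.array([[0,0,1],[-1,0,0],[0,-1,0.]])
def fit(mask):
    mask=np.array(mask)
    f=lambda k:np.concatenate([fk(q,k*mask)[0]-p for q,p,_ in S])
    return least_squares(f,[.1,.4,.4,0,.4,.2,0,0,0])
E
python3 - <<'E'
from kin import *
for m in([1]*7+[1,0],[1]*7+[0,1],[0]+[1]*5+[0,1,0],[0]+[1]*5+[1,1,0],[0,1,1,1,1,1,1,0,1],[1]*6+[0,1,0],[1]*9):
    r=fit(m);print(m,r.x.round(4),abs(r.fun).max().round(4))
E
```

```text
[1, 1, 1, 1, 1, 1, 1, 1, 0] [ 0.1188 -0.1067  0.6299  0.2341  0.0308  0.4389  0.1953 -0.183   0.    ] 0.0387
[1, 1, 1, 1, 1, 1, 1, 0, 1] [ 2.7000e-03  1.9360e-01  6.0380e-01  1.6000e-03  4.5960e-01  3.7020e-01
 -2.0000e-04  2.8693e+00 -1.9170e-01] 0.0007
[0, 1, 1, 1, 1, 1, 0, 1, 0] [ 0.1     0.0773  0.606   0.2322  0.3612  0.4065 -0.0028 -0.0789  0.    ] 0.1139
[0, 1, 1, 1, 1, 1, 1, 1, 0] [ 0.1    -0.0918  0.6653  0.2934  0.0825  0.5021  0.2294 -0.1821  0.    ] 0.0425
[0, 1, 1, 1, 1, 1, 1, 0, 1] [ 1.000e-01  1.937e-01  6.046e-01  2.900e-03  4.609e-01  3.713e-01
  5.000e-04 -6.130e-01 -1.919e-01] 0.0011
[1, 1, 1, 1, 1, 1, 0, 1, 0] [ 0.2808 -0.0173  0.543   0.1136  0.1413  0.2907 -1.4458 -0.1173  0.    ] 0.0887
[1, 1, 1, 1, 1, 1, 1, 1, 1] [ 0.0042  0.1891  0.6042  0.0049  0.4537  0.371   0.0026 -0.0026 -0.1891] 0.0007
```

```bash
cat >> kin.py <<'E'
K=[.0015,.1937,.604,.002,.46,.3705,0,0,-.1917]
def ik(p,M,q0,free=False):
    def f(q):
        P,D=fk(q,K);return np.r_[(P-p)*5,R.from_matrix(D.T@M).as_rotvec()]
    r=least_squares(f,np.clip(q0,lo+.001,hi-.001),bounds=(lo,hi));return r.x,np.abs(r.fun).max()
E
python3 - <<'E'
from kin import *; from h import tgt
rng=np.random.default_rng(0)
for down in(45,52,58):
  for roll in(0,180):
    p,M=tgt(0,down,.02);M=M@R.from_euler("z",roll,degrees=True).as_matrix();sol=[]
    for _ in range(50):
        q,e=ik(p,M,rng.uniform(lo,hi))
        if e<1e-3 and not any(np.abs(q-s).max()<.05 for s in sol):sol.append(q)
    print(down,roll,[s.round(2).tolist() for s in sol])
E
```

```text
45 0 [[-0.27, 0.23, -0.76, -2.78, -0.21, -1.85]]
45 180 [[-0.27, 0.23, -0.76, -2.78, -0.21, 1.29]]
52 0 []
52 180 []
58 0 []
58 180 []
```

Run:
```python
from kin import *; from h import tgt
rng=np.random.default_rng(1)
def rot(M,yaw): return R.from_euler("z",yaw,degrees=True).as_matrix()@M
for down in(32,38,44,50,56,60):
  for yaw in(-25,0,25):
    sol=[]
    for th,ah,dz in((0,.02,0),(15,.02,.02)):
      p0,M0=tgt(th,down,ah,dz);M=rot(M0,yaw);p=p0-M0[:,2]*(ah-.008)+M[:,2]*(ah-.008);ss=[]
      for _ in range(25):
        q,e=ik(p,M,rng.uniform(lo,hi))
        if e<1e-3 and not any(np.abs(q-s)[:5].max()<.05 for s in ss):ss.append(q)
      sol.append([s.round(2).tolist() for s in ss])
    print(down,yaw,sol)
```

```text
32 -25 [[], []]
32 0 [[[-0.32, 0.37, -1.0, -2.96, -0.82, -1.61]], [[-0.41, 0.24, -0.66, -2.13, -0.51, -2.24]]]
32 25 [[[-0.36, 0.3, -0.62, -1.99, -0.58, -2.28]], [[-0.37, 0.3, -0.44, -1.52, -0.73, -2.62]]]
38 -25 [[], []]
38 0 [[[-0.3, 0.29, -0.92, -2.93, -0.55, -1.67]], [[-0.12, 0.18, -0.51, -1.66, -0.17, -2.92]]]
38 25 [[[-0.15, 0.24, -0.51, -1.68, -0.34, -2.75]], [[-0.24, 0.25, -0.41, -1.33, -0.61, -2.89]]]
44 -25 [[], []]
44 0 [[[-0.28, 0.24, -0.79, -2.83, -0.27, -1.79]], []]
44 25 [[[0.22, 0.21, -0.53, -0.98, -0.05, 2.58]], []]
50 -25 [[], []]
50 0 [[], []]
50 25 [[], [[0.04, 0.21, -0.42, -0.81, -0.43, 2.73]]]
56 -25 [[], []]
56 0 [[], []]
56 25 [[], [[0.14, 0.21, -0.45, -0.56, -0.42, 2.42]]]
60 -25 [[[0.32, 0.25, -0.95, 1.49, -0.41, -0.77]], []]
60 0 [[], []]
60 25 [[], [[0.19, 0.21, -0.46, -0.41, -0.43, 2.25]]]
```

```bash
cat >> kin.py <<'E'
def dirv(az,down):
    a,e=np.radians([az,down]);return np.array([np.cos(a)*np.cos(e),np.sin(a)*np.cos(e),-np.sin(e)])
C=np.array([.7762,.0184])
def pos(th,az,down,ahead,dz=0):
    a=np.radians(170.7+th);return np.array([*(C+.155*np.array([np.cos(a),np.sin(a)])),.109+dz])+dirv(az,down)*(ahead-.008)
def ik5(p,d,q0):
    def f(q):
        P,D=fk(np.r_[q,0],K);return np.r_[(P-p)*5,D[:,2]-d]
    r=least_squares(f,np.clip(q0[:5],lo[:5]+.001,hi[:5]-.001),bounds=(lo[:5],hi[:5]));return r.x,np.abs(r.fun).max()
E
python3 - <<'E'
from kin import *
rng=np.random.default_rng(1)
W=[(0,-.06,0),(0,.025,0),(0,.025,.03),(15,.025,.03),(15,.025,0),(15,-.06,0)]
for az in(-9,-2,5,12,20):
 for down in(32,38,44,50,56,60):
  d=dirv(az,down);seen=[]
  for _ in range(25):
    q,e=ik5(pos(0,az,down,.025),d,rng.uniform(lo,hi))
    if e>1e-3 or any(np.abs(q-s).max()<.1 for s in seen):continue
    seen.append(q);ok=True;qs=[]
    for w in W:
        qq,e=ik5(pos(w[0],az,down,*w[1:]),d,qs[-1] if qs else q);qs.append(qq)
        if e>1e-3:ok=False;break
    if ok:
        qs=np.array(qs);m=np.minimum(qs-lo[:5],hi[:5]-qs).min();print(az,down,"margin",m.round(2),qs[1].round(2),"range",np.ptp(qs,axis=0).round(2))
    else: print(az,down,"partial",len(qs),q.round(2))
E
```

```text
-9 32 partial 1 [-0.32  0.38 -0.99 -2.95 -0.82]
-9 38 margin 0.11 [-0.3   0.3  -0.91 -2.92 -0.55] range [0.1  0.27 0.15 0.55 0.38]
-9 44 partial 1 [-0.28  0.25 -0.78 -2.82 -0.27]
-2 32 margin 0.11 [-0.39  0.36 -0.89 -2.68 -0.72] range [0.1  0.27 0.15 0.4  0.24]
-2 38 partial 1 [-0.32  0.27 -0.76 -2.55 -0.41]
5 32 margin 0.24 [-0.4   0.33 -0.77 -2.4  -0.62] range [0.11 0.25 0.13 0.43 0.17]
5 38 partial 1 [-0.24  0.25 -0.61 -2.13 -0.3 ]
12 32 margin 0.33 [-0.37  0.32 -0.66 -2.13 -0.58] range [0.12 0.22 0.12 0.37 0.11]
12 38 margin 0.07 [-0.17  0.24 -0.53 -1.81 -0.3 ] range [0.35 0.22 0.13 0.58 0.27]
20 32 margin 0.4 [-0.34  0.32 -0.57 -1.88 -0.6 ] range [0.16 0.2  0.11 0.29 0.11]
20 38 margin 0.33 [-0.16  0.26 -0.49 -1.61 -0.39] range [0.17 0.2  0.1  0.3  0.12]
20 44 margin 0.07 [ 0.1   0.23 -0.47 -1.14 -0.2 ] range [0.31 0.2  0.23 0.54 0.22]
```

```bash
cat > plan.py <<'E'
from kin import *
def Mof(az,down):
    z=dirv(az,down);y=np.cross(z,[0,0,1]);y/=np.linalg.norm(y);return np.c_[np.cross(y,z),y,z]
E
python3 - <<'E'
from plan import *
for az,down in((8,33),(14,33),(14,37)):
  q5,e=ik5(pos(0,az,down,-.06,.02),dirv(az,down),[-.39,.2,-.72,-2.28,-.6])
  for roll in(0,180):
    M=Mof(az,down)@R.from_euler("z",roll,degrees=True).as_matrix()
    D=fk(np.r_[q5,0],K)[1]; a=R.from_matrix(D.T@M).as_rotvec();print(az,down,roll,q5.round(3),e.round(4),"rot",a.round(3))
q6p=None
D1=fk([.6,0,-.3,0,-1.2,0.5],K)[1];D0=fk([.6,0,-.3,0,-1.2,0],K)[1];print("sign",R.from_matrix(D0.T@D1).as_rotvec().round(2))
Q0=np.array([.26,0,-1.02,1.54,-.24,-.33])
for name,q3 in (("roll0",-2.0),("roll180",1.1)):
  Qs=[Q0,np.array([.6,-.1,-.6,.6,-.9,-.35]),np.array([.3,0,-.4,-.7,-1.1,-.35+.3*(q3+.35)]),np.array([-.2,.05,-.6,-1.6,-.9,-.35+.7*(q3+.35)]),np.array([-.38,.2,-.72,-2.28,-.6,q3])]
  Pp=None
  for a,b in zip(Qs,Qs[1:]):
    for t in(0,.33,.67):
      P,D=fk(a+(b-a)*t,K);rv=0 if Pp is None else np.degrees(np.linalg.norm(R.from_matrix(Pp[1].T@D).as_rotvec()))
      print(name,P.round(3),D[:,2].round(2),D[:,0].round(2),np.round(rv));Pp=(P,D)
E
```

```text
8 33 0 [-0.194  0.012 -0.655 -1.793 -0.285] 0.0 rot [0.    0.    2.724]
8 33 180 [-0.194  0.012 -0.655 -1.793 -0.285] 0.0 rot [-0.     0.    -0.418]
14 33 0 [-0.214  0.029 -0.623 -1.634 -0.381] 0.0 rot [0.    0.    2.811]
14 33 180 [-0.214  0.029 -0.623 -1.634 -0.381] 0.0 rot [-0.     0.    -0.331]
14 37 0 [ 0.135 -0.008 -0.617 -1.146 -0.096] 0.0 rot [-0.     0.    -2.782]
14 37 180 [ 0.135 -0.008 -0.617 -1.146 -0.096] 0.0 rot [0.   0.   0.36]
sign [-0.   0.  -0.5]
roll0 [0.597 0.062 0.199] [ 0.55 -0.1  -0.83] [ 0.82 -0.14  0.56] 0
roll0 [0.64  0.015 0.287] [ 0.6  -0.21 -0.77] [ 0.68 -0.37  0.63] 17.0
roll0 [ 0.63  -0.008  0.339] [ 0.56 -0.27 -0.79] [ 0.54 -0.6   0.59] 16.0
roll0 [0.582 0.008 0.35 ] [ 0.44 -0.23 -0.87] [ 0.45 -0.78  0.44] 15.0
roll0 [0.502 0.    0.257] [ 0.19 -0.05 -0.98] [ 0.07 -1.    0.07] 35.0
roll0 [0.427 0.072 0.202] [ 0.02  0.26 -0.97] [-0.4  -0.89 -0.24] 36.0
roll0 [0.395 0.191 0.209] [-0.02  0.59 -0.8 ] [-0.76 -0.54 -0.37] 34.0
roll0 [0.407 0.22  0.202] [ 0.14  0.75 -0.65] [-0.97 -0.02 -0.23] 34.0
roll0 [0.454 0.227 0.215] [ 0.39  0.78 -0.49] [-0.87  0.48  0.
[... 394 characters left out ...]
 0.56 -0.27 -0.79] [ 0.54 -0.6   0.59] 16.0
roll180 [0.582 0.008 0.35 ] [ 0.44 -0.23 -0.87] [ 0.45 -0.78  0.44] 15.0
roll180 [0.502 0.    0.257] [ 0.19 -0.05 -0.98] [ 0.36 -0.92  0.12] 23.0
roll180 [0.427 0.072 0.202] [ 0.02  0.26 -0.97] [ 0.21 -0.94 -0.25] 23.0
roll180 [0.395 0.191 0.209] [-0.02  0.59 -0.8 ] [ 0.07 -0.8  -0.59] 23.0
roll180 [0.407 0.22  0.202] [ 0.14  0.75 -0.65] [-0.04 -0.65 -0.76] 17.0
roll180 [0.454 0.227 0.215] [ 0.39  0.78 -0.49] [-0.12 -0.48 -0.87] 19.0
roll180 [0.521 0.196 0.235] [ 0.65  0.67 -0.36] [-0.17 -0.33 -0.93] 20.0
roll180 [0.575 0.164 0.225] [ 0.79  0.51 -0.34] [-0.23 -0.26 -0.94] 13.0
roll180 [0.618 0.111 0.204] [ 0.88  0.31 -0.36] [-0.32 -0.2  -0.93] 14.0
```

```bash
cat >> plan.py <<'E'
from scipy.interpolate import CubicSpline
from station import arm
AZ,DOWN=14,32
MT=Mof(AZ,DOWN)@np.diag([-1,-1,1.])
def rows(Qs,lim=9.5):
    """joint via points -> tool-frame rows, printed"""
    t=np.r_[0,np.cumsum([np.abs(b-a).max() for a,b in zip(Qs,Qs[1:])])];cs=CubicSpline(t,np.array(Qs))
    f=[fk(cs(u),K) for u in np.linspace(0,t[-1],400)];out=[f[0]];qi=[0]
    for i,(P,D) in enumerate(f):
        rv=np.degrees(R.from_matrix(out[-1][1].T@D).as_rotvec())
        if np.linalg.norm(rv)>lim or np.linalg.norm(P-out[-1][0])>.05 or np.abs((cs(t[-1]*i/399)-cs(t[-1]*qi[-1]/399))/np.array([.2,.2,.25,.25,.25,.25])).max()>1 or i==399: out.append(f[i]);qi.append(i)
    for n,(a,b) in enumerate(zip(out,out[1:])):
        print(*np.degrees(R.from_matrix(a[1].T@b[1]).as_rotvec()).round(1),*(a[1].T@(b[0]-a[0])).round(4),0,end=";  ");print("#",b[0].round(3),b[1][:,2].round(2),cs(t[-1]*qi[n+1]/399).round(2))
def full(p,M,q0):
    q,e=ik(p,M,q0);print("goal",q.round(2),"err",e.round(4));return q
E
python3 - <<'E'
from plan import *
q=arm.get_state()["q"]
g=full(pos(0,AZ,DOWN,-.1,.04),MT,[-.2,0,-.62,-1.63,-.4,.35])
rows([q,np.array([.45,-.1,-.75,.7,-.6,-.2]),np.array([.15,-.05,-.6,-.6,-.75,.05]),g])
E
```

```text
goal [-0.06 -0.12 -0.65 -1.36 -0.27 -0.05] err 0.0
0.3 3.3 5.5 0.0426 -0.0016 -0.0276 0;  # [0.619 0.061 0.248] [ 0.6  -0.11 -0.8 ] [ 0.33 -0.03 -0.96  1.4  -0.3  -0.32]
-0.3 2.2 8.3 0.0408 0.009 -0.0277 0;  # [0.632 0.046 0.294] [ 0.62 -0.12 -0.77] [ 0.39 -0.07 -0.89  1.2  -0.39 -0.3 ]
-1.8 -0.7 9.6 0.0212 0.0259 -0.0159 0;  # [0.628 0.017 0.316] [ 0.6  -0.15 -0.79] [ 0.44 -0.09 -0.82  0.98 -0.49 -0.26]
-2.9 -3.1 8.7 -0.0002 0.0365 -0.0022 0;  # [ 0.609 -0.014  0.31 ] [ 0.54 -0.16 -0.83] [ 0.45 -0.1  -0.77  0.77 -0.57 -0.22]
-3.4 -4.5 7.8 -0.0132 0.0409 0.0067 0;  # [ 0.58  -0.037  0.288] [ 0.46 -0.14 -0.88] [ 0.44 -0.1  -0.72  0.57 -0.65 -0.17]
-3.3 -5.5 7.5 -0.0211 0.0416 0.0125 0;  # [ 0.545 -0.051  0.257] [ 0.37 -0.1  -0.92] [ 0.42 -0.09 -0.68  0.38 -0.71 -0.12]
-2.7 -6.0 7.3 -0.0253 0.0383 0.016 0;  # [ 0.508 -0.052  0.225] [ 0.28 -0.03 -0.96] [ 0.39 -0.08 -0.66  0.2  -0.76 -0.08]
-1.7 -6.3 7.3 -0.0268 0.0321 0.0176 0;  # [ 0.474 -0.042  0.197] [ 0.22  0.06 -0.97] [ 0.34 -0.07 -0.63  0.03 -0.79 -0.04]
-0.5 -6.2 7.4 -0.0264 0.0241 0.0176 0;  # [ 0.447 -0.023  0.174] [ 0.18  0.16
[... 541 characters left out ...]
5 -0.0129 0.0052 0;  # [0.456 0.075 0.155] [ 0.44  0.49 -0.76] [ 0.07 -0.06 -0.61 -0.85 -0.65  0.05]
5.3 -3.5 7.4 -0.0131 -0.0169 0.0028 0;  # [0.475 0.077 0.164] [ 0.53  0.47 -0.7 ] [ 0.04 -0.06 -0.61 -0.97 -0.59  0.04]
5.7 -3.1 7.3 -0.0115 -0.0197 0.0005 0;  # [0.495 0.071 0.175] [ 0.62  0.44 -0.65] [ 0.   -0.08 -0.62 -1.08 -0.51  0.02]
5.9 -2.7 7.2 -0.01 -0.0216 -0.0015 0;  # [0.512 0.059 0.186] [ 0.7   0.37 -0.6 ] [-0.02 -0.09 -0.63 -1.18 -0.43  0.  ]
6.4 -2.6 7.6 -0.009 -0.0245 -0.0038 0;  # [0.527 0.041 0.197] [ 0.78  0.29 -0.56] [-0.05 -0.11 -0.64 -1.28 -0.34 -0.03]
5.4 -1.9 6.3 -0.0066 -0.0211 -0.0045 0;  # [0.534 0.021 0.206] [ 0.82  0.21 -0.53] [-0.06 -0.12 -0.65 -1.36 -0.27 -0.05]
```

Call:
move_arm(rows="0.3 3.3 5.5 0.0425 -0.0015 -0.0275 0;-0.3 2.2 8.3 0.041 0.009 -0.0275 0;-1.8 -0.7 9.6 0.021 0.026 -0.016 0;-2.9 -3.1 8.7 0 0.0365 -0.002 0;-3.4 -4.5 7.8 -0.013 0.041 0.0065 0;-3.3 -5.5 7.5 -0.021 0.0415 0.0125 0;-2.7 -6 7.3 -0.0255 0.0385 0.016 0;-1.7 -6.3 7.3 -0.027 0.032 0.0175 0")

```text
t: 5.58
eef_pos: [0.4707, -0.0382, 0.1951]
ee_rot: [-2.918, -0.004, -1.249]
force: [0.3, -1.8, -0.7]
width: 0.0003
gripper_force: 0.0
```

Run:
```python
from plan import *
s=arm.get_state();q=s["q"];P,D=fk(q,K);print(s["t"],q.round(2),s["eef_pos"].round(4),P.round(4))
g=full(pos(0,AZ,DOWN,-.1,.04),MT,[-.2,0,-.62,-1.63,-.4,.35])
rows([q,np.array([.15,-.07,-.6,-.6,-.75,.05]),g])
```

```text
5.575 [ 0.35 -0.08 -0.63  0.01 -0.79 -0.03] [ 0.4707 -0.0382  0.1951] [ 0.4701 -0.0383  0.1956]
goal [-0.06 -0.12 -0.65 -1.36 -0.27 -0.05] err 0.0
-0.5 -6.0 7.4 -0.0228 0.0256 0.0156 0;  # [ 0.442 -0.024  0.175] [ 0.17  0.16 -0.97] [ 0.29 -0.07 -0.62 -0.15 -0.81  0.  ]
1.1 -5.9 7.4 -0.0239 0.0137 0.0138 0;  # [ 0.427 -0.001  0.161] [ 0.18  0.27 -0.95] [ 0.24 -0.07 -0.61 -0.3  -0.81  0.03]
2.5 -5.6 7.4 -0.0233 0.0041 0.0118 0;  # [0.422 0.025 0.155] [ 0.22  0.36 -0.91] [ 0.2  -0.07 -0.6  -0.45 -0.79  0.04]
3.5 -5.0 7.4 -0.021 -0.0034 0.0095 0;  # [0.428 0.047 0.155] [ 0.28  0.43 -0.86] [ 0.15 -0.07 -0.6  -0.59 -0.75  0.05]
4.3 -4.5 7.4 -0.0187 -0.0091 0.0074 0;  # [0.44  0.065 0.159] [ 0.36  0.47 -0.8 ] [ 0.11 -0.07 -0.6  -0.72 -0.71  0.05]
4.9 -4.0 7.5 -0.0161 -0.0135 0.0054 0;  # [0.458 0.075 0.167] [ 0.45  0.49 -0.75] [ 0.08 -0.08 -0.6  -0.84 -0.65  0.04]
5.1 -3.3 7.3 -0.0129 -0.0163 0.0034 0;  # [0.477 0.078 0.175] [ 0.54  0.47 -0.69] [ 0.05 -0.09 -0.61 -0.96 -0.58  0.03]
5.6 -2.9 7.5 -0.0105 -0.0192 0.0016 0;  # [0.496 0.073 0.185] [ 0.63  0.44 -0.64] [ 0.02 -0.09 -0.62 -1.07 -0.51  0.01]
5.7 -2.5 7.4 -0.0078 -0.021 -0.0001 0;  # [0.513 0.061 0.193] [ 0.71  0.38 -0.59] [-0.01 -0.1  -0.63 -1.17 -0.43 -0.01]
6.0 -2.1 7.5 -0.0054 -0.0232 -0.0018 0;  # [0.526 0.043 0.201] [ 0.78  0.29 -0.56] [-0.04 -0.11 -0.64 -1.27 -0.35 -0.03]
5.7 -1.7 7.0 -0.003 -0.0233 -0.003 0;  # [0.534 0.021 0.206] [ 0.82  0.21 -0.53] [-0.06 -0.12 -0.65 -1.36 -0.27 -0.05]
```

Model and robot agree to under 1 mm. Continuing.

Call:
move_arm(rows="-0.5 -6 7.4 -0.023 0.0255 0.0155 0;1.1 -5.9 7.4 -0.024 0.0135 0.014 0;2.5 -5.6 7.4 -0.0235 0.004 0.012 0;3.5 -5 7.4 -0.021 -0.0035 0.0095 0;4.3 -4.5 7.4 -0.0185 -0.009 0.0075 0;4.9 -4 7.5 -0.016 -0.0135 0.0055 0;5.1 -3.3 7.3 -0.013 -0.0165 0.0035 0;5.6 -2.9 7.5 -0.0105 -0.019 0.0015 0")

```text
t: 6.58
eef_pos: [0.4993, 0.0737, 0.1851]
ee_rot: [-2.933, 0.861, -2.269]
force: [-0.7, -0.6, 0.4]
width: 0.0004
gripper_force: 0.0
```

Call:
move_arm(rows="5.7 -2.5 7.4 -0.008 -0.021 0 0;6 -2.1 7.5 -0.0055 -0.023 -0.002 0;5.7 -1.7 7 -0.003 -0.0235 -0.003 0;0 0 0 0 0 0 0")

```text
t: 7.08
eef_pos: [0.5373, 0.0216, 0.207]
ee_rot: [-3.136, 1.015, -2.89]
force: [-0.0, -0.2, 0.1]
width: 0.0006
gripper_force: 0.0
```

```bash
cat >> plan.py <<'E'
def go(p,M=MT,n=1):
    s=arm.get_state();M0=R.from_euler("xyz",s["ee_rot"]).as_matrix()
    print("t",round(s["t"],2),"q",s["q"].round(2),"p",s["eef_pos"].round(4),"F",s["force"].round(1),"z",M0[:,2].round(3))
    q=full(p,M,s["q"]);print("turn",np.degrees(R.from_matrix(M0.T@M).as_rotvec()).round(2),"shift",(M0.T@(p-s["eef_pos"])).round(4),"world",(p-s["eef_pos"]).round(4))
E
python3 - <<'E'
from plan import *
go(pos(0,AZ,DOWN,-.06,.0))
import cv2
p,d=arm.grab_frame("wrist");cv2.imwrite("pics/w2.png",p)
E
```

```text
t 7.08 q [-0.06 -0.12 -0.64 -1.36 -0.27 -0.05] p [0.5373 0.0216 0.207 ] F [-0.  -0.2  0.1] z [ 0.824  0.206 -0.528]
goal [-0.34  0.1  -0.67 -1.81 -0.51  0.61] err 0.0
turn [0.03 0.13 0.21] shift [0.0363 0.0005 0.059 ] world [ 0.03    0.0079 -0.062 ]
```

View pics/w2.png

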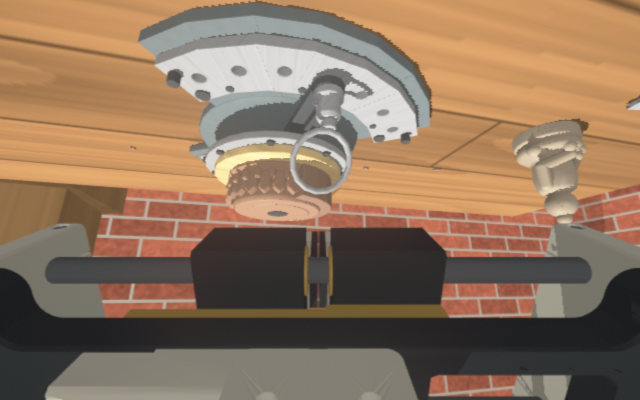

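The inverted wrist view shows the ring ellipse centred about (320.5,160.5), spanning x 291–350, y 127–194. Checking it against the predicted position.

```bash
cat >> plan.py <<'E'
def wproj(X,s):
    m=arm.camera_model("wrist");M0=R.from_euler("xyz",s["ee_rot"]).as_matrix()
    c=np.linalg.inv(m["mount"])@np.r_[M0.T@(np.asarray(X)-s["eef_pos"]),1];u=m["mtx"]@c[:3];return (u[:2]/u[2]).round(1),c[2]
E
python3 - <<'E'
from plan import *
s=arm.get_state()
for th in(-1,0,1):
    a=np.radians(170.7+th);k=np.array([np.cos(a),np.sin(a),0]);c=np.array([*C,0])+.155*k+[0,0,.109]
    print(th,"centre",wproj(c,s),"top",wproj(c-k*.015+[0,0,.026],s),"weld",wproj(c+k*.015-[0,0,.026],s))
    t=np.array([-k[1],k[0],0]);print([wproj(c+t*.027*g,s)[0] for g in(-1,1)])
print("tip",wproj(s["eef_pos"]+.008*R.from_euler("xyz",s["ee_rot"]).as_matrix()[:,2],s))
E
```

```text
-1 centre (array([321.3, 161.3]), np.float64(0.27818476662273406)) top (array([314.8, 190.8]), np.float64(0.2838490615696927)) weld (array([327.9, 130.6]), np.float64(0.2725204716757754))
[array([345.2, 166.1]), array([295.4, 156.2])]
0 centre (array([318.7, 160.8]), np.float64(0.27712953302861876)) top (array([312.6, 190.5]), np.float64(0.28289594735565304)) weld (array([325.2, 129.9]), np.float64(0.27136311870158447))
[array([343.1, 165.4]), array([292.5, 155.9])]
1 centre (array([316.2, 160.4]), np.float64(0.2761157942527863)) top (array([310.3, 190.2]), np.float64(0.28198031233232046)) weld (array([322.3, 129.3]), np.float64(0.27025127617325206))
[array([340.9, 164.8]), array([289.6, 155.6])]
tip (array([318.4, 245.4]), np.float64(0.17203008977702516))
```

Agreement within 2 mm. Go to the stand-off on the ring axis, then in slowly.

Call:
move_arm(rows="0 0 0 0.009 0 0.015 0;0 0 0 0.009 0 0.015 0;0 0 0 0.009 0 0.015 0;0 0 0 0.009 0 0.014 0;0 0 0.2 0 0 0 0;0 0 0 0 0 0 0")

```text
t: 7.88
eef_pos: [0.5678, 0.0272, 0.1447]
ee_rot: [-3.138, 1.013, -2.895]
force: [0.2, 1.4, -0.9]
width: 0.0004
gripper_force: 0.0
```

Run:
```python
from plan import *
go(pos(-.3,AZ,DOWN,.027,.0))
import cv2
p,d=arm.grab_frame("wrist");cv2.imwrite("pics/w3.png",cv2.resize(p[60:300,180:480],(750,600)))
```

```text
t 7.88 q [-0.35  0.1  -0.67 -1.8  -0.51  0.6 ] p [0.5678 0.0272 0.1447] F [ 0.2  1.4 -0.9] z [ 0.823  0.204 -0.529]
goal [-0.36  0.32 -0.63 -2.07 -0.58  0.93] err 0.0
turn [-0.05  0.03  0.08] shift [-0.0004  0.0032  0.0871] world [ 0.0712  0.0209 -0.0458]
```

View pics/w3.png

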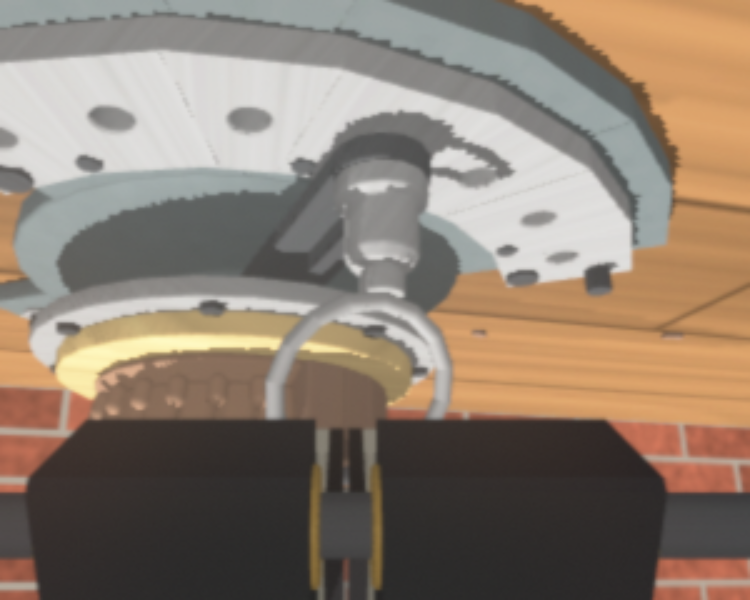

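The ring's bar spans crop x 280–440 (centre 360), the fingers sit at 347: about 4 mm to correct along tool y, as computed. Going in.

Call:
move_arm(rows="0 0 0 0 0.004 0.005 0;0 0 0 0 0 0.0125 0;0 0 0 0 0 0.0125 0;0 0 0 0 0 0.0125 0;0 0 0 0 0 0.0125 0;0 0 0 0 0 0 0")

```text
t: 8.68
eef_pos: [0.6124, 0.0421, 0.1148]
ee_rot: [-3.14, 1.012, -2.897]
force: [0.8, -0.6, -0.3]
width: 0.0005
gripper_force: 0.0
```

Call:
move_arm(rows="0 0 0 0 0 0.011 0;0 0 0 0 0 0.011 0;0 0 0 0 0 0.01 0;0 0 0 0 0 0 0;0 0 0 0 0 0 0")

```text
t: 9.3
eef_pos: [0.6383, 0.0482, 0.0978]
ee_rot: [-3.139, 1.012, -2.897]
force: [-1.0, 0.1, -0.6]
width: 0.0003
gripper_force: 0.0
```

Run:
```python
from plan import *
go(pos(-.3,AZ,DOWN,.027,.01))
import cv2
p,d=arm.grab_frame("wrist");q,_=arm.grab_frame("side")
cv2.imwrite("pics/w4.png",np.hstack([cv2.resize(p[60:300,200:440],(400,400)),cv2.resize(q[130:230,270:370],(400,400))]))
```

```text
t 9.3 q [-0.36  0.32 -0.63 -2.07 -0.58  0.93] p [0.6383 0.0482 0.0978] F [-1.   0.1 -0.6] z [ 0.823  0.203 -0.53 ]
goal [-0.34  0.29 -0.62 -2.03 -0.55  0.86] err 0.0
turn [-0.13 -0.03 -0.  ] shift [-0.0098 -0.0002 -0.0053] world [ 0.0007 -0.      0.0111]
```

View pics/w4.png

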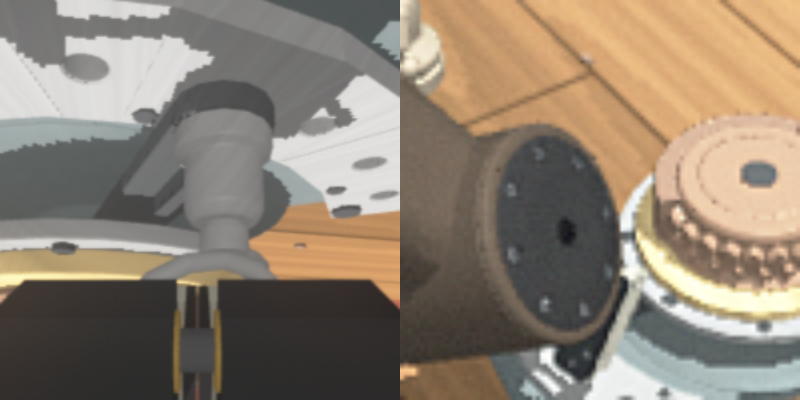

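Fingers are inside the ring with no contact force (wrist crop: ring at (210,265), stem above it, fingers in its opening). Go 6 mm deeper and raise in stages.

Call:
move_arm(rows="0 0 0 0 0 0.006 0;0 0 0 -0.0055 0 -0.0035 0;0 0 0 -0.0055 0 -0.0035 0;0 0 0 -0.0055 0 -0.0035 0;0 0 0 0 0 0 0")

```text
t: 10.02
eef_pos: [0.6412, 0.0502, 0.1126]
ee_rot: [-3.139, 1.009, -2.896]
force: [-4.7, 2.1, -7.3]
width: 0.0003
gripper_force: 3.8
```

Call:
move_arm(rows="0 0 0 -0.0025 0 -0.0016 0;0 0 0 -0.0025 0 -0.0016 0;0 0 0 0 0 0 0;0 0 0 0 0 0 0")

```text
t: 10.52
eef_pos: [0.6412, 0.0497, 0.1181]
ee_rot: [-3.141, 1.008, -2.898]
force: [-5.2, 2.6, -8.7]
width: 0.0007
gripper_force: 4.6
```

Call:
move_arm(rows="0 0 0 -0.0025 0 -0.0016 0;0 0 0 0 0 0 0;0 0 0 0 0 0 0")

```text
t: 10.9
eef_pos: [0.6412, 0.0496, 0.1211]
ee_rot: [-3.141, 1.008, -2.898]
force: [-4.8, 2.0, -9.0]
width: 0.0005
gripper_force: 4.7
```

Call:
move_arm(rows="0 0 0 -0.0017 0 -0.0011 0;0 0 0 0 0 0 0;0 0 0 0 0 0 0")

```text
t: 11.28
eef_pos: [0.6412, 0.0495, 0.1231]
ee_rot: [-3.141, 1.008, -2.898]
force: [-4.6, 1.8, -10.0]
width: 0.0004
gripper_force: 4.7
```

Run:
```python
from plan import *
s=arm.get_state();M=R.from_euler("xyz",s["ee_rot"]).as_matrix();p=s["eef_pos"];print(p,s["force"].round(1),s["moment"].round(2))
# arc of the hook about the pivot, in tool axes
r=p[:2]-C;print("r,ang",np.hypot(*r),np.degrees(np.arctan2(r[1],r[0])))
prev=p
for th in(2.5,5,7.5,10,12.5,15):
    n=np.r_[C+R.from_euler("z",th,degrees=True).as_matrix()[:2,:2]@r,p[2]];print(th,(M.T@(n-prev)).round(4),n.round(4));prev=n
full(prev,M,s["q"])
import cv2
P,d=arm.grab_frame("wrist");q,_=arm.grab_frame("side")
cv2.imwrite("pics/w5.png",np.hstack([cv2.resize(P[60:300,200:440],(400,400)),cv2.resize(q[130:230,270:370],(400,400))]))
```

```text
[0.64120866 0.04952041 0.1230517 ] [ -4.6   1.8 -10. ] [-0.75  6.35  0.95]
r,ang 0.1385320997524957 167.01805319339203
2.5 [ 0.0014 -0.0054 -0.0022] [0.64   0.0436 0.1231]
5 [ 0.0013 -0.0056 -0.002 ] [0.639  0.0376 0.1231]
7.5 [ 0.0011 -0.0057 -0.0018] [0.6383 0.0316 0.1231]
10 [ 0.001  -0.0057 -0.0016] [0.6379 0.0256 0.1231]
12.5 [ 0.0009 -0.0058 -0.0014] [0.6377 0.0196 0.1231]
15 [ 0.0007 -0.0059 -0.0012] [0.6378 0.0135 0.1231]
goal [-0.35  0.25 -0.56 -1.86 -0.51  0.68] err 0.0
```

View pics/w5.png

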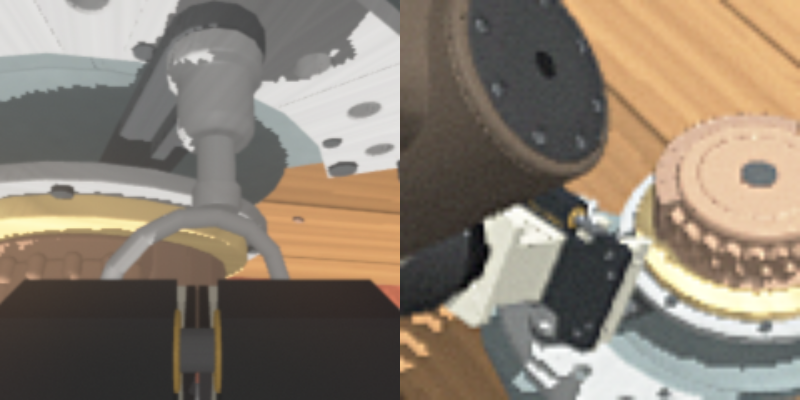

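The ring is up with the stem visibly longer (stem from y≈130 to 205 in the wrist crop), 10 N on the hook: about 14–15 mm lift. Swing in an arc of 15°.

Call:
move_arm(rows="0 0 0 0.0007 -0.0027 -0.0011 0;0 0 0 0.0007 -0.0027 -0.0011 0;0 0 0 0.0007 -0.0028 -0.001 0;0 0 0 0.0006 -0.0028 -0.001 0;0 0 0 0.0006 -0.0028 -0.0009 0;0 0 0 0.0005 -0.0029 -0.0009 0;0 0 0 0 0 0 0")

```text
t: 12.25
eef_pos: [0.6395, 0.031, 0.1246]
ee_rot: [-3.138, 1.011, -2.896]
force: [-5.5, 1.8, -9.1]
width: 0.0006
gripper_force: 6.0
```

Call:
move_arm(rows="0 0 0 0.0005 -0.0029 -0.0008 0;0 0 0 0.0005 -0.0028 -0.0008 0;0 0 0 0.0005 -0.0029 -0.0007 0;0 0 0 0.0004 -0.0029 -0.0007 0;0 0 0 0 0 0 0;0 0 0 0 0 0 0")

```text
t: 13.0
eef_pos: [0.6389, 0.019, 0.1247]
ee_rot: [-3.138, 1.011, -2.896]
force: [-6.4, 1.7, -9.8]
width: 0.0002
gripper_force: 5.8
```

Run:
```python
from plan import *
import cv2
s=arm.get_state();print(s["eef_pos"].round(4),s["force"].round(1))
P,d=arm.grab_frame("wrist");T,_=arm.grab_frame("top")
cv2.imwrite("pics/w6.png",np.hstack([cv2.resize(P[20:300,180:460],(400,400)),cv2.resize(T[130:230,250:350],(400,400),interpolation=cv2.INTER_CUBIC)]))
for th in(0,5,10,15):
    a=np.radians(170.7+th);k=np.array([np.cos(a),np.sin(a),0])
    f=lambda r,z:((wproj(np.array([*C,0])+k*r+[0,0,z],s)[0]-[180,20])*400/280).round()
    print(th,"housing top",f(.17,.072),"arm",f(.115,.041),f(.187,.041))
for j in(15,0,-15,30):
    a=np.radians(170.7+j);print("hole",j,((wproj([C[0]+.17*np.cos(a),C[1]+.17*np.sin(a),.026],s)[0]-[180,20])*400/280).round())
```

```text
[0.6389 0.019  0.1247] [-6.4  1.7 -9.8]
0 housing top [284. 187.] arm [220. 178.] [305.  93.]
5 housing top [250. 180.] arm [202. 174.] [267.  82.]
10 housing top [212. 175.] arm [184. 172.] [224.  73.]
15 housing top [172. 171.] arm [164. 170.] [178.  66.]
hole 15 [175.  67.]
hole 0 [277.  88.]
hole -15 [349. 121.]
hole 30 [62. 65.]
```

View pics/w6.png

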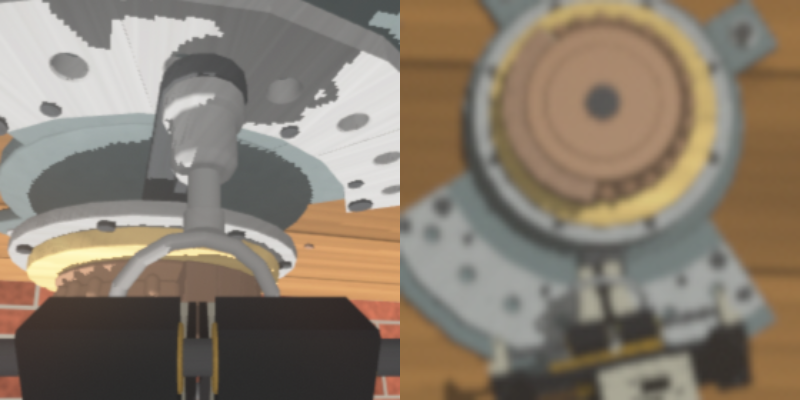

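The wrist crop shows holes at (283,90) (the old one) and (70,65), and the arm end at (207,70): about 12.4° of swing so far. That is my ten pictures; the rest is checked numerically. A further 2.6°, then locate the housing from the depth image.

Call:
move_arm(rows="0 0 0 0.0003 -0.0021 -0.0004 0;0 0 0 0.0003 -0.002 -0.0004 0;0 0 0 0.0003 -0.002 -0.0004 0;0 0 0 0 0 0 0;0 0 0 0 0 0 0")

```text
t: 13.72
eef_pos: [0.639, 0.0127, 0.1247]
ee_rot: [-3.138, 1.011, -2.896]
force: [-5.5, 1.5, -9.6]
width: 0.0006
gripper_force: 5.6
```

```bash
cat > meas.py <<'E'
from plan import *
import cv2
s=arm.get_state();P,d=arm.grab_frame("wrist");m=arm.camera_model("wrist");M=R.from_euler("xyz",s["ee_rot"]).as_matrix()
v,u=np.nonzero(d>0);z=d[v,u];c=np.linalg.solve(m["mtx"],np.c_[u,v,np.ones_like(u)].T)*z
X=(M@(m["mount"][:3,:3]@c+m["mount"][:3,3:])).T+s["eef_pos"]
rel=X[:,:2]-C;r=np.hypot(*rel.T);a=(np.degrees(np.arctan2(rel[:,1],rel[:,0]))-170.7+180)%360-180;h=X[:,2]
print("p",s["eef_pos"].round(4),"F",s["force"].round(1),"t",s["t"])
for nm,k in(("housing",(h>.046)&(h<.068)&(r>.15)&(r<.19)&(v<215)),("arm top",(h>.036)&(h<.045)&(r>.14)&(r<.195)&(v<215)),("stem",(h>.078)&(h<.09)&(r>.155)&(r<.185)&(v<215))):
    k&=abs(a-15)<12
    if k.sum()>20:
        b=a[k];print(nm,k.sum(),"ang lo/hi",np.percentile(b,[2,98]).round(1),"mid",np.percentile(b,[2,98]).mean().round(2),"r",np.percentile(r[k],[5,95]).round(3),"h",np.percentile(h[k],[2,98]).round(4))
seg=(abs(h-.026)<.004)&(r>.12)&(r<.2);g=cv2.cvtColor(P,cv2.COLOR_BGR2GRAY)[v,u].astype(int)
hole=(h<.021)&(h>.002)&(abs(r-.17)<.009);
for j in(-15,0,15,30,45):
    k=hole&(abs(a-j)<4)
    if k.sum()>8:print("hole",j,k.sum(),np.percentile(a[k],[3,97]).mean().round(2))
E
python3 meas.py
```

```text
p [0.639  0.0127 0.1247] F [-5.5  1.5 -9.6] t 13.725
housing 2220 ang lo/hi [ 9.1 18.2] mid 13.68 r [0.172 0.184] h [0.0464 0.0675]
arm top 1161 ang lo/hi [ 8.8 19.6] mid 14.22 r [0.146 0.186] h [0.0362 0.0448]
stem 511 ang lo/hi [11.5 15.6] mid 13.59 r [0.171 0.177] h [0.0782 0.0898]
hole -15 82 -17.56
hole 0 149 -2.0
hole 30 186 29.82
hole 45 134 45.63
```

Housing/arm/stem at 13.6–14.2°, and the midpoint of the visible neighbouring holes at 13.9° in the same frame: the pin is over the hole. Lower.

Call:
move_arm(rows="0 0 0 0.0021 0 0.0013 0;0 0 0 0.0021 0 0.0013 0;0 0 0 0.0021 0 0.0013 0;0 0 0 0 0 0 0")

```text
t: 14.28
eef_pos: [0.6391, 0.0126, 0.1172]
ee_rot: [-3.138, 1.011, -2.896]
force: [-6.4, 1.8, -9.3]
width: 0.0005
gripper_force: 5.4
```

Call:
move_arm(rows="0 0 0 0.0021 0 0.0013 0;0 0 0 0.0021 0 0.0013 0;0 0 0 0.0021 0 0.0013 0;0 0 0 0 0 0 0")

```text
t: 14.78
eef_pos: [0.64, 0.0122, 0.111]
ee_rot: [-3.137, 1.013, -2.896]
force: [-6.6, 0.4, -5.0]
width: 0.0003
gripper_force: 4.4
```

Call:
move_arm(rows="0 0 0 0.0021 0 0.0013 0;0 0 0 0.0021 0 0.0013 0;0 0 0 0 0 0 0;0 0 0 0 0 0 0")

```text
t: 15.28
eef_pos: [0.6409, 0.0125, 0.1068]
ee_rot: [-3.137, 1.015, -2.896]
force: [0.3, -0.5, -0.3]
width: 0.0005
gripper_force: 0.0
```

```bash
python3 meas.py
```

```text
p [0.6409 0.0125 0.1068] F [ 0.3 -0.5 -0.3] t 15.275
housing 2438 ang lo/hi [ 9.5 18.3] mid 13.9 r [0.173 0.184] h [0.0465 0.0676]
arm top 1245 ang lo/hi [ 9.  19.8] mid 14.39 r [0.147 0.186] h [0.0363 0.0447]
stem 1268 ang lo/hi [ 7.3 20.3] mid 13.85 r [0.169 0.176] h [0.0784 0.0897]
hole -15 59 -17.65
hole 0 107 -2.09
hole 30 155 29.73
hole 45 105 45.72
```

The load vanished between z=0.111 and 0.107, lower than riding height would allow: the pin is in the hole. Lower to the middle of the ring and withdraw.

```bash
python3 -c "
from plan import *
go(pos(14.7,AZ,DOWN,.033,0))"
```

```text
t 15.32 q [-0.39  0.3  -0.58 -1.94 -0.57  0.8 ] p [0.6406 0.0126 0.1065] F [-0.9 -0.2  0.2] z [ 0.825  0.202 -0.528]
goal [-0.41  0.33 -0.59 -1.97 -0.6   0.86] err 0.0
turn [-0.19  0.11  0.03] shift [ 0.0087 -0.004   0.0065] world [ 0.0019 -0.0036 -0.0108]
```

Call:
move_arm(rows="0 0 0 0.004 -0.0015 0.002 0;0 0 0 0.0045 -0.002 0.003 0;0 0 0 0 0 0 0")

```text
t: 15.7
eef_pos: [0.6399, 0.0093, 0.0946]
ee_rot: [-3.141, 1.011, -2.899]
force: [0.9, 0.2, -0.0]
width: 0.0004
gripper_force: 0.0
```

Call:
move_arm(rows="0 0 0 0 0 -0.012 0;0 0 0 0 0 -0.012 0;0 0 0 0 0 -0.012 0;0 0 0 0 0 -0.012 0;0 0 0 0 0 -0.015 0;0 0 0 0 0 -0.015 0;0 0 0 0 0 -0.015 0;0 0 0 0 0 0 0")

```text
t: 16.7
eef_pos: [0.5631, -0.0092, 0.1466]
ee_rot: [-3.135, 1.015, -2.893]
force: [-0.2, -0.8, -0.1]
width: 0.0003
gripper_force: 0.0
```

```bash
cat >> meas.py <<'E'
k=(h>.073)&(h<.16)&(r>.125)&(r<.185)&(abs(a-14)<12)&(v<225)
print("ring/stem n",k.sum(),"max h",np.percentile(h[k],[50,98,99.5]).round(4),"vmax",v[k].max(),"ang",np.percentile(a[k],[1,99]).round(1))
w=k&(abs(a-14)<2.5);print("mid column heights",np.histogram(h[w],bins=np.arange(.072,.16,.004)))
E
python3 meas.py
```

```text
p [ 0.5631 -0.0092  0.1466] F [-0.2 -0.8 -0.1] t 16.7
housing 919 ang lo/hi [ 9.4 18.5] mid 13.93 r [0.173 0.184] h [0.0465 0.0676]
arm top 499 ang lo/hi [ 8.8 20. ] mid 14.38 r [0.145 0.186] h [0.0362 0.0446]
stem 476 ang lo/hi [ 7.4 20.3] mid 13.84 r [0.169 0.176] h [0.0783 0.0898]
hole -15 27 -17.6
hole 0 37 -1.87
hole 30 49 29.64
hole 45 39 45.53
ring/stem n 1187 max h [0.0908 0.1163 0.118 ] vmax 224 ang [ 2.4 25.2]
mid column heights (array([ 46,  82, 115,  96,   1,   0,   0,   0,   0,   0,   0,   0,   0,
         0,   0,   0,   0,   0,   0,   0,   0]), array([0.072, 0.076, 0.08 , 0.084, 0.088, 0.092, 0.096, 0.1  , 0.104,
       0.108, 0.112, 0.116, 0.12 , 0.124, 0.128, 0.132, 0.136, 0.14 ,
       0.144, 0.148, 0.152, 0.156]))
```

Run:
```python
from h import *
m=arm.camera_model("side");T=m["camera_from_world"]
def cloud(d,th):
    v,u=np.nonzero(d>0);c=np.linalg.solve(m["mtx"],np.c_[u,v,np.ones_like(u)].T)*d[v,u]
    X=(T[:3,:3].T@(c-T[:3,3:])).T;rel=X[:,:2]-C;r=np.hypot(*rel.T);a=(np.degrees(np.arctan2(rel[:,1],rel[:,0]))-170.7+180)%360-180;h=X[:,2]
    k=(abs(a-th)<11)&(r>.125)&(r<.185)&(h>.09);print(th,k.sum(),"ang",a[k].min().round(1),a[k].max().round(1),"top h",np.sort(h[k])[-12:].round(4))
    k=(h>.1)&(r<.09);print(" stone top",np.median(h[k][h[k]>.12]).round(4))
cloud(np.load("pics/side0.npy"),0);p,d=arm.grab_frame("side");cloud(d,15);print(arm.get_state()["t"])
```

```text
0 74 ang -10.9 10.8 top h [0.1342 0.1342 0.1344 0.1346 0.1347 0.1348 0.1348 0.1349 0.1352 0.1359
 0.1364 0.1367]
 stone top 0.1235
15 76 ang 4.1 25.5 top h [0.1339 0.1339 0.1343 0.1343 0.1344 0.1352 0.1356 0.1357 0.1357 0.1361
 0.1368 0.1373]
 stone top 0.1233
16.8
```

The ring's top is at the same height as at the start (0.137 m) and the arm is turned 15°, so the pin is home; the arm is clear.

```bash
python3 -c "
from station import arm
print(arm.job_done())"
```

```text
the job is handed in; nothing more can be done
None
```

I hooked and lifted the index pin, swung the arm one hole (15°) counter-clockwise, let the pin drop home, withdrew the gripper clear and handed the job in at about 17 s; my own checks agree, but no verdict came back.

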